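# Pin the rod eye and tug-test it

## Task

Turn the rod eye on the spring-return cylinder until its cross hole lines up with the locking pin in the coupling, and push the pin fully home. Then take the eye by its flats and tug it straight out along the rod to about 15 N - the pull at which the dark groove on the rod comes out of the cylinder nose - but never past 20 N, to prove that the pin holds it; ease the rod back all the way in rather than letting it snap, let go, and leave the other things on the bench alone.

Things in the scene. Friction and masses are not known exactly. Their poses are not given: they have to be found in the camera images.
- cylinder_stand: Fixed stand: small square aluminium air cylinder lying level, rod toward the robot and its left. Origin: underside of the 100 mm wide, 12 mm thick foot plate (y -160 to +50 mm); z up; y = rod and tug direction; +x is away and left. Rod axis at x = 0, z = 105 mm. Upright plate, 74 mm wide, 134 mm high, at y = -36 to -24 mm; the cylinder's nose ends at y = -11 mm. Place and yaw vary.
- coupling (a point): Dark steel socket coupling on the end of the 12 mm piston rod: 34 mm dia, y = 0 to 56 mm here. Origin: on the rod axis, rear end (over the stand's origin when home). y = tug direction; z = axis of the pin hole, outward past the pin's head: it leans 0.65 rad from vertical to the stand's +x. Pin hole at y = 32 mm, boss top 21 mm from the axis. Slides with the rod, does not turn.
- rod_draw (a joint): Draw of the rod out of the cylinder in m: 0 = home, stop at 0.040. A spring inside draws it back: 5 N at 0, 15 N at 0.020, 20 N at 0.030. The dark groove round the rod is just wholly out of the nose at 0.020.
- lock_pin: Captive locking pin: 8 mm steel bar, round end, black knurled head 21 mm across and 11 mm high. Origin: centre of the head's flat top; z outward along the pin (as the coupling's z). At the start it is raised, head top 59 mm from the rod axis; home, the head sits on the boss, head top 33 mm from the axis. It moves with the rod.
- pin_slide (a joint): How far the pin is pushed in, m: 0 = raised (as at the start), 0.026 = home, through the shank. It stays where it is left; moving it takes 3 N. It goes past about 0.002 only when the eye's hole is in line with it (within about 0.25 rad; the pin's round end then centres it).
- rod_eye: Bright steel rod eye: flat ring 44 mm across, 14 mm thick, 13 mm bore, on a 22 mm shank that turns in the coupling. Origin: ring centre, on the rod axis, 92 mm along y from the coupling's origin. y = tug direction, x across the flat faces (x = +-7 mm), z in the ring's plane = direction of the shank's 10.5 mm cross hole. Unpinned, it slides out at 1.5 N; pinned, 1.3 mm end play.
- eye_turn (a joint): Turn of the eye about the rod axis, rad. 0 = its hole is in line with the pin (ring plane then leans 0.65 rad to the stand's +x, away from the robot, as the pin does); positive = turned about the stand's -y, top toward the robot; at 0.65 the ring stands upright. Starts at 0.55 to 0.85, stays where it is left (friction 0.03 N m). Limits -0.3, 1.2.
- shank_slide (a joint): How far the eye's shank has come out of the coupling, m: 0 = seated against its collar, as at the start.
- grease_jar: White grease jar with black lid, 64 mm across, 51 mm high, to the right of the rod eye; origin under its centre. Leave alone. It stands beside the big fixed green arbor press between robot and work: ram near world x 0.29, y 0.14, to z 0.44; gear head x 0.25-0.35, y 0.19-0.29; hand wheel x 0.11-0.52, y 0.29-0.37, to z 0.47. Keep the arm above or clear of it.
- spanner_19: Combination spanner, 204 mm long, lying flat at the right; origin under its centre, length along its y. Leave alone.
- bolt_m12: Bolt, 53 mm long, 19 mm wide, standing on its head on the far side of the cylinder, to the left; origin under its centre. Leave alone.

How it is judged:
By the outcome, as a careful person would: the job done as asked, in the order asked, and still so for the second after the job is handed in, with the robot touching nothing.
It also fails if it takes over 58 s, if anything falls off the work surface, if the arm or the gripper's body presses on something with over 40 N, if the wrist force passes 120 N, or if a joint passes its speed limit or range.

## Robot

A 6-joint arm with a two-finger parallel gripper is mounted at the origin on the work surface; the furniture and walls round the work are solid. World frame = base frame: x ahead of the robot, y to its left, z up, the work surface at z = 0. Lengths are in m, angles in rad, forces in N, time in s.
With the tool pointing down it reaches from about 0.375 to 0.9 m from the base axis. Payload 3.1 kg.
Tool frame: the origin (TCP) lies midway between the tips of the shut fingers; the grasp point (between the pads) lies 19 mm behind it (robot.hold_point_z is the distance from the TCP to the grasp point, in m); z points along the fingers, y is the line along which they close (so a half turn about z gives the same grasp; the last joint's range is limited). The gripper opens to 87 mm and grips with 3 to 60 N. Pads are 19 mm wide; open, the fingers measure 117 mm over their backs; the gripper's body (75 mm by 190 mm) begins 51 mm behind the grasp point.
Start: joints at [0.921, 0.527, 1.433, -0, 1.181, -0.178], TCP at [0.283, 0.557, 0.223] pointing down, gripper open.
Joint ranges: [-3.08, 3.08], [-0.75, 2.2], [0.22, 2.44], [-1.43, 4.57], [0, 2.65], [-2.85, 2.85]. Speed limits (rad/s): [2.79, 2.79, 3.14, 3.14, 3.14, 3.14].

## Interface

Orientations are given as a unit quaternion [x, y, z, w].
In Python, from plant import robot, optics, ticket, sensors gives the robot as it stands (robot), with the cameras (optics), the job (ticket) and the readings (sensors).
- The arm moves only by the shell command python3 nudge.py [OPENING] [FORCE], which reads ROWS from standard input. ROWS is a JSON list of rows, 1 to 20 of them, each an object with the fields tx, ty, tz (the shift in m), twist (a turn about the tool's z in rad); a field left out counts as zero; each row is the pose to reach, as a shift and turn from the pose commanded when the command began, along the tool's axes at that moment; what a row does not reach only later rows make up. A row lasts 1/8 s, in which the tool goes at most 0.0625 m and 0.188 rad, less where a joint would pass 70% of its speed; a pose out of reach is approached as far as the arm can. OPENING is the opening from 0.0 (shut) to 1.0 (fully open), set as the command begins (- or left out keeps the last). The fingers move at their own pace and stop on an object; FORCE is the grip in N (left out, the last holds). Time passes only in rows, so rows that do not move let the fingers close. It prints the time, the measured TCP pose, the force, the opening and the grip force at its end. Input that does not fit is refused with a message, and nothing moves.
- sensors.sense(): the state, without advancing time (a new reading comes with each control period).
- optics.capture(name): name is "side" or "top"; returns the picture (480x640x3 uint8, red, green, blue); there is no depth.
- optics.calibration(name): a dict with "mtx" (3x3 intrinsics, pixels), "xyz" and "attitude" of the camera in the world. Camera axes: x right, y up, looking along -z (the intrinsics and any distortion apply to the point x, -y, -z); pixel columns grow to the right and rows downward; lengths in m; the calibration is good to about 2 mm. A picture is of the moment at which its call begins. calibration takes no time and is no camera call.
- ticket.sign_off(): hands the job in; it is judged then, once.
The state is a dict: "time_s": time; "q": joint angles; "joint_vel": joint speeds; "joint_efforts": joint torques, N m; "position": TCP position; "ee_rot": TCP orientation; "contact_force": force on the tool from outside, world axes, zero at the start; "moment": the same for the moment, N m; "finger_gap": opening from 0.0 (shut) to 1.0 (fully open); "grip_force": force on a finger pad.
Only numpy, scipy, OpenCV 4.12 (cv2) and the standard library are available. Lean on these libraries where they do the work, as an engineer would, in place of code of your own. Each camera call takes 0.05 s, during which the arm holds its last target. There are 200 camera calls.

## Working session

There is one attempt and no reset: what is moved stays moved. The work goes in short steps, Python scripts to look and compute and a shell command to move; the robot and the scene stay as the last step left them, time stands still between calls to the robot, and variables do not carry over. Pictures are saved under pics/ and viewed, at most 12 in all, crops included, and the job is handed in when it is done.

```bash
ls; mkdir -p pics
python3 - <<'E'
from plant import robot, optics, ticket, sensors
import cv2
for n in("side","top"):
    cv2.imwrite(f"pics/{n}0.png",cv2.cvtColor(optics.capture(n),cv2.COLOR_RGB2BGR)); print(n,optics.calibration(n))
print(sensors.sense(), robot.hold_point_z)
E
```

```text
nudge.py
pics
plant.py
side {'mtx': array([[541.04177724,   0.        , 314.21606409],
       [  0.        , 541.04177724, 234.76049259],
       [  0.        ,   0.        ,   1.        ]]), 'xyz': array([0.49989243, 0.61817321, 0.75511507]), 'attitude': array([-0.0119332 ,  0.39930381,  0.9162531 , -0.02990519])}
top {'mtx': array([[446.60045561,   0.        , 319.30024077],
       [  0.        , 446.60045561, 237.50732962],
       [  0.        ,   0.        ,   1.        ]]), 'xyz': array([ 0.40157204, -0.07603955,  1.11636262]), 'attitude': array([-0.04434555,  0.05025254,  0.71139637, -0.699588  ])}
{'time_s': 0.1, 'q': array([ 9.21470505e-01,  5.28365514e-01,  1.43377282e+00,  8.89166202e-06,
        1.18142870e+00, -1.78560261e-01]), 'joint_vel': array([-0.0002808 , -0.00291364, -0.00188716, -0.0003835 ,  0.00211971,
       -0.00025549]), 'joint_efforts': array([-5.35189101e-04, -4.40990531e+01, -1.77148497e+01,  6.34428416e-02,
        5.34784596e-02, -7.11668599e-05]), 'position': array([0.28307596, 0.55647132, 0.22167466]), 'ee_rot': array([ 2.33216759e-01,  9.72424274e-01, -9.02163271e-04, -4.00835504e-04]), 'contact_force': array([-0.01547874,  0.28515134,  0.08098727]), 'moment': array([ 0.03745548,  0.00775963, -0.00371578]), 'grip_force': 0.0, 'finger_gap': 0.9978725813138958} 0.0187
```

View pics/side0.png

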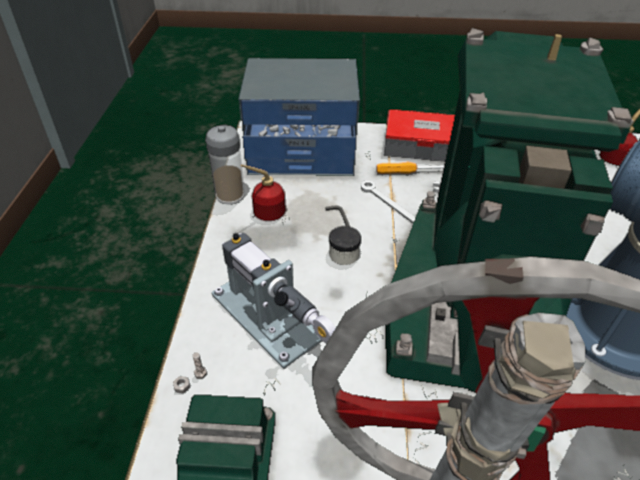

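View pics/top0.png

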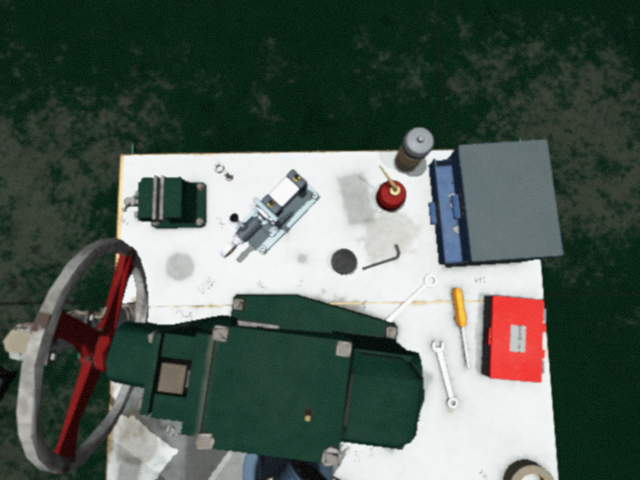

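Side view: stand near (265,290), black pin head ~(281,298), ring ~(320,328). Top view: stand ~(275,215), pin head ~(234,218), ring ~(228,250). I'll enlarge both.

```bash
cat > h.py <<'E'
from plant import robot, optics, ticket, sensors
import numpy as np, cv2
from scipy.spatial.transform import Rotation as R
CAL={n:optics.calibration(n) for n in("side","top")}
def proj(n,P):
    c=CAL[n]; p=R.from_quat(c["attitude"]).inv().apply(np.atleast_2d(P)-c["xyz"])*[1,-1,-1]
    u=p@c["mtx"].T; return u[:,:2]/u[:,2:]
def ray(n,uv):
    c=CAL[n]; d=np.linalg.inv(c["mtx"])@[*uv,1]*[1,-1,-1]
    return c["xyz"],R.from_quat(c["attitude"]).apply(d/np.linalg.norm(d))
def plane(n,uv,z):
    o,d=ray(n,uv); return o+d*(z-o[2])/d[2]
def tri(a,b):
    o1,d1=ray("side",a);o2,d2=ray("top",b)
    t=np.linalg.lstsq(np.c_[d1,-d2],o2-o1,rcond=None)[0]
    p,q=o1+d1*t[0],o2+d2*t[1]; return (p+q)/2,np.linalg.norm(p-q)
def snap(n): return cv2.cvtColor(optics.capture(n),cv2.COLOR_RGB2BGR)
E
python3 - <<'E'
from h import *
a=snap("side")[225:375,205:355]; b=snap("top")[155:275,205:325]
f=lambda i:cv2.resize(i,(400,400),interpolation=cv2.INTER_CUBIC)
cv2.imwrite("pics/c1.png",np.hstack([f(a),f(b)]))
print(tri((281,298),(234,218)), tri((320,328),(228,250)))
E
```

```text
(array([0.57996151, 0.10213264, 0.14410777]), np.float64(0.0020113965396467938)) (array([0.51729772, 0.12239367, 0.10322578]), np.float64(0.009301422859597131))
```

View pics/c1.png

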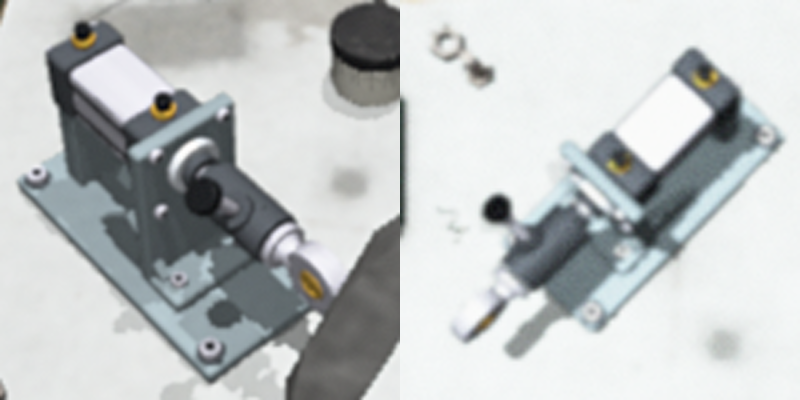

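Crops show: pin head at side (204,196), top (97,208); port caps at side (84,34)/(163,102), top (305,74)/(222,160); plate corners and bolts are clear.

Run:
```python
from h import *
S=lambda u,v:(205+(u+.5)/2.6667-.5,225+(v+.5)/2.6667-.5); T=lambda u,v:(205+(u+.5)/3.3333-.5,155+(v+.5)/3.3333-.5)
head=tri(S(204,196),T(97,208)); p1=tri(S(84,35),T(305,75)); p2=tri(S(163,103),T(222,160))
print(head,p1,p2)
d=p2[0]-p1[0]; print("yaw dir",np.degrees(np.arctan2(d[1],d[0])))
for n,c in dict(sL=S(18,183),sB=S(210,382),sR=S(310,304)).items(): print(n,plane("side",c,.012))
for n,c in dict(tB=T(198,333),tR=T(385,137)).items(): print(n,plane("top",c,.012))
for n,c in dict(b1=S(37,173),b2=S(210,345)).items(): print(n,plane("side",c,.018))
for n,c in dict(b1=T(366,134),b2=T(192,313)).items(): print(n,plane("top",c,.018))
# nose flange/coupling, ring
print("ring",tri(S(312,278),T(72,320)))
def cen(img,m): 
    ...
```

```text
(array([0.58079393, 0.10263463, 0.1445748 ]), np.float64(0.0003871244431363812)) (array([ 0.67264857, -0.03536563,  0.13139048]), np.float64(0.0006695301512899443)) (array([0.61480255, 0.0211301 , 0.13188338]), np.float64(8.309073823718198e-05))
yaw dir 135.67659027254953
sL [ 0.7250538  -0.01237287  0.012     ]
sB [0.57873843 0.13485432 0.012     ]
sR [0.52219921 0.07422075 0.012     ]
tB [0.50981526 0.05118054 0.012     ]
tR [ 0.65666447 -0.09055605  0.012     ]
b1 [ 0.71222691 -0.01692844  0.018     ]
b2 [0.58086139 0.11282477 0.018     ]
b1 [ 0.65781311 -0.07618971  0.018     ]
b2 [0.52418698 0.05492233 0.018     ]
ring (array([0.51510179, 0.12585511, 0.10582158]), np.float64(0.008326721558798494))
```

```bash
echo '[{"tz":-0.05},{"tz":-0.11},{"tz":-0.17,"twist":0.1},{"tz":-0.23,"twist":0.2},{"tz":-0.29,"twist":0.307},{"tz":-0.34,"twist":0.307},{"tz":-0.34,"twist":0.307}]' | python3 nudge.py 0.0
python3 - <<'E'
from h import *
s=sensors.sense();print(s["q"],s["position"]);Rm=R.from_quat(s["ee_rot"]).as_matrix();print(Rm)
print((np.array([.513,.124,.56])-s["position"])@Rm)
E
```

```text
time_s: 1.08
position: [0.2839, 0.5577, 0.5679]
ee_rot: [0.379, 0.925, 0.005, 0.001]
contact_force: [-1.2, 0.5, -0.1]
finger_gap: 0.285
grip_force: 0.0
[9.21597489e-01 3.60734928e-01 8.06199427e-01 5.46113828e-05
 1.96398509e+00 1.28482567e-01] [0.28386636 0.55766316 0.56791702]
[[-0.71256166  0.70158019  0.00641216]
 [ 0.70160806  0.71251198  0.00853227]
 [ 0.00141733  0.01057859 -0.99994304]]
[-0.46754464 -0.14831833  0.00568568]
```

```bash
echo '[{"tx":-0.05,"ty":-0.016},{"tx":-0.10,"ty":-0.032},{"tx":-0.15,"ty":-0.048},{"tx":-0.20,"ty":-0.064},{"tx":-0.25,"ty":-0.08},{"tx":-0.3,"ty":-0.096},{"tx":-0.35,"ty":-0.112},{"tx":-0.4,"ty":-0.128},{"tx":-0.44,"ty":-0.14},{"tx":-0.467,"ty":-0.148},{"tx":-0.467,"ty":-0.148}]' | python3 nudge.py 0.0
python3 - <<'E'
from h import *
s=sensors.sense();print(s["q"],s["position"]);Rm=R.from_quat(s["ee_rot"]).as_matrix();print(Rm)
a=snap("side");b=snap("top");cv2.imwrite("pics/m1.png",np.hstack([cv2.resize(a,(400,300)),cv2.resize(b,(400,300))]))
E
```

```text
time_s: 2.45
position: [0.5128, 0.1222, 0.5602]
ee_rot: [0.381, 0.925, -0.001, -0.002]
contact_force: [-0.8, 0.7, 0.4]
finger_gap: 0.006
grip_force: 0.0
[ 2.18620897e-02  1.86311682e-01  1.06770621e+00 -1.37107846e-04
  1.89196822e+00 -7.67759244e-01] [0.51278124 0.12219904 0.56015953]
[[-7.10049932e-01  7.04137647e-01 -4.38955492e-03]
 [ 7.04145117e-01  7.10056056e-01 -2.26108221e-04]
 [ 2.95761874e-03 -3.25143179e-03 -9.99990340e-01]]
```

View pics/m1.png

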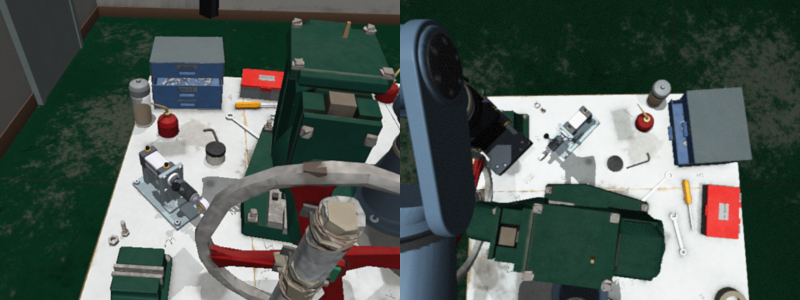

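Fingers shut hang above the eye; side view shows gripper out of frame top, top view shows gripper at left of the stand; stand unobstructed in side view. I'll check arm clearance and refine the stand pose.

Run:
```python
from h import *
from scipy.optimize import least_squares as ls
D=np.array([[.52836,1.96214,.6146,.2217],[.36073,1.16693,.6159,.5679],[.18631,1.25402,.5153,.5602]])
def fk(p,a,b): a1,z0,A,B,ph=p; return a1+A*np.sin(a)+B*np.sin(b+ph), z0+A*np.cos(a)+B*np.cos(b+ph)
f=lambda p:np.r_[fk(p,D[:,0],D[:,1])[0]-D[:,2],fk(p,D[:,0],D[:,1])[1]-D[:,3]]
s=ls(f,[0,.1,.4,.4,.1]);p=s.x;print(p,s.fun)
for z in(.35,.25,.12):
  for r in (.5,.55):
    t=ls(lambda x:np.array(fk(p,*x))-[r,z],[.3,2]).x
    e=(p[0]+p[2]*np.sin(t[0]),p[2]*np.cos(t[0])); print(z,r,t,"elbow r",e[0],"z above shoulder",e[1],"wrist below elbow",p[3]*np.cos(t[1]+p[4]))
# refine stand: masks
img=snap("side");
pts={}
g=lambda P:None
y=np.array([-.712,.702,0]);x=np.array([.702,.712,0])
b=snap("top")
for o in ([.5797,.0585,0],[.578,.0594,0]):
  o=np.array(o)
  Q=np.array([o+y*yy+x*xx+[0,0,z] for xx,yy,z in [(.0,-.011,.105),(0,0,.122),(0,.056,.122),(0,.114,.105),(.0324,.032,.148),(.05,.05,.012),(-.05,.05,.012),(-.05,-.16,.012),(.05,-.16,.012),(.037,-.024,.134),(-.037,-.024,.134)]])
  for n,im,(ox,oy),k in(("side",img,(205,225),6),("top",b,(205,155),6)):
    c=cv2.resize(im[oy:oy+(150 if n=="side" else 120),ox:ox+(66*2)],None,fx=3,fy=3,interpolation=cv2.INTER_CUBIC)
    for u,v in proj(n,Q): cv2.drawMarker(c,(int((u-ox)*3+1),int((v-oy)*3+1)),(0,0,255),0,9,1)
    pts[n,o[0]]=cv2.resize(c,(400,300) if 0 else (c.shape[1],450))
cv2.imwrite("pics/o1.png",np.hstack([pts["side",.5797],pts["top",.5797]]))
```

```text
[-0.0055961  -0.04289473  0.60989686  0.40807111  0.30639341] [-3.22378311e-05 -9.44213752e-05  1.26657269e-04 -4.61434304e-05
 -4.38266513e-04  4.84410077e-04]
0.35 0.5 [0.24690446 1.77242482] elbow r 0.1434648071953956 z above shoulder 0.5914008953919649 wrist below elbow -0.19850615899934385
0.35 0.55 [0.32080877 1.73736209] elbow r 0.18672521435531456 z above shoulder 0.5787803424501591 wrist below elbow -0.18588561221268934
0.25 0.5 [0.34952549 2.02101389] elbow r 0.20326431139193216 z above shoulder 0.5730196341983207 wrist below elbow -0.2801249039612771
0.25 0.55 [0.41444348 1.97238206] elbow r 0.2399975211200597 z above shoulder 0.5582633299627742 wrist below elbow -0.26536860011750696
0.12 0.5 [0.54025734 2.34563596] elbow r 0.3081084303096911 z above shoulder 0.5230331150212376 wrist below elbow -0.360138384783785
0.12 0.55 [0.58672476 2.27180234] elbow r 0.33206506408829567 z above shoulder 0.5078967511331143 wrist below elbow -0.3450020208956048
```

View pics/o1.png

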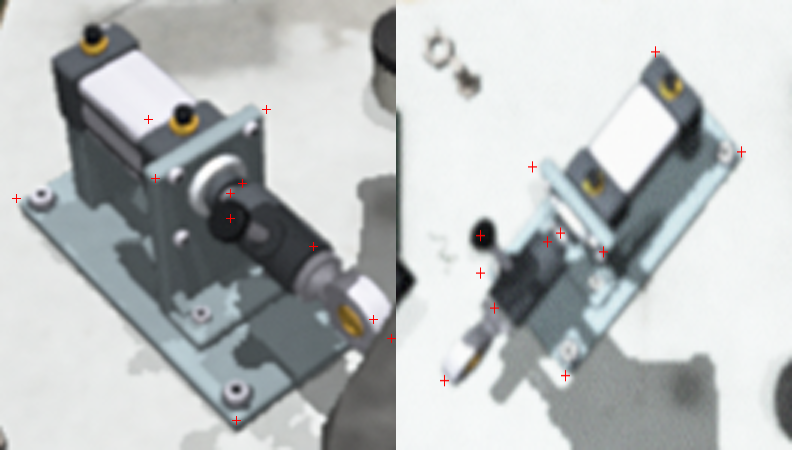

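Overlay fits within ~2 mm: pin head (230,220), coupling end (313,246), plate corner (236,425). Arm stays well above the press. Descend on the ring's −x side.

```bash
cat >> h.py <<'E'
Y=np.array([-.712,.702,0]);X=np.array([.702,.712,0]);O=np.array([.579,.0578,.105])
def st():
    s=sensors.sense(); d=s["position"]-O; f=s["contact_force"]
    return "stand xyz mm",np.round(1e3*np.array([d@X,d@Y,d[2]]),1),"F",np.round([f@X,f@Y,f[2]],2),"gap",round(s["finger_gap"],3),"grip",round(s["grip_force"],1),"t",round(s["time_s"],2)
if __name__=="__main__": print(*st())
E
echo '[{"ty":-0.01,"tz":0.04},{"ty":-0.02,"tz":0.1},{"ty":-0.03,"tz":0.16},{"ty":-0.037,"tz":0.22},{"ty":-0.037,"tz":0.28},{"ty":-0.037,"tz":0.34},{"ty":-0.037,"tz":0.38},{"ty":-0.037,"tz":0.4},{"ty":-0.037,"tz":0.4},{"ty":-0.037,"tz":0.4}]' | python3 nudge.py 0.0 >/dev/null; python3 h.py
python3 - <<'E'
from h import *
s=sensors.sense();print(R.from_quat(s["ee_rot"]).as_matrix().round(3))
a=snap("side")[225:375,225:425];b=snap("top")[175:275,175:309]
cv2.imwrite("pics/m2.png",np.hstack([cv2.resize(a,(400,300),interpolation=2),cv2.resize(b,(400,300),interpolation=2)]))
E
```

```text
stand xyz mm [-35.9  93.8  58.6] F [ 0.26 -0.48 -0.39] gap 0.004 grip 0.0 t 3.9
[[-0.713  0.701  0.002]
 [ 0.701  0.713  0.   ]
 [-0.001  0.001 -1.   ]]
```

View pics/m2.png

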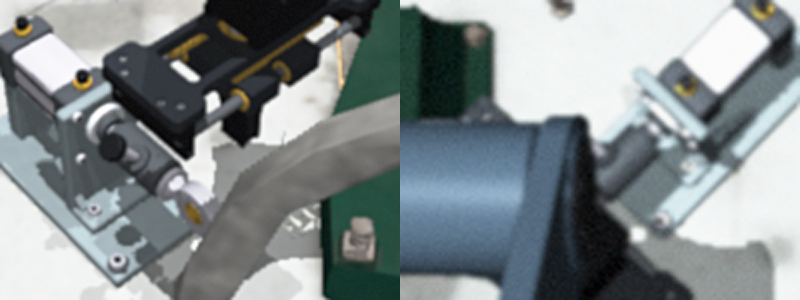

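Side view: shut finger pair at (255,120) clear of the ring (195,210). Lower it and push slowly toward +x.

```bash
echo '[{"tx":-0.001,"tz":0.01},{"tx":-0.002,"tz":0.02},{"tx":-0.002,"tz":0.03},{"tx":-0.002,"tz":0.041},{"tx":-0.002,"tz":0.041}]' | python3 nudge.py >/dev/null; python3 h.py; echo '[{"ty":0.004},{"ty":0.008},{"ty":0.012},{"ty":0.012}]' | python3 nudge.py>/dev/null; python3 h.py;  echo '[{"ty":0.002},{"ty":0.004},{"ty":0.004}]' | python3 nudge.py>/dev/null; python3 h.py
```

```text
stand xyz mm [-37.4  92.4  15.3] F [0.73 0.35 0.17] gap 0.006 grip 0.0 t 4.62
stand xyz mm [-24.2  91.7  16.8] F [ 0.28  0.12 -0.06] gap 0.005 grip 0.0 t 5.12
stand xyz mm [-20.6  91.7  16.6] F [-0.45  0.02  0.12] gap 0.004 grip 0.0 t 5.5
```

```bash
echo '[{"ty":0.0015},{"ty":0.003},{"ty":0.003}]' | python3 nudge.py>/dev/null; python3 h.py; echo '[{"ty":0.0015},{"ty":0.003},{"ty":0.003}]' | python3 nudge.py>/dev/null; python3 h.py;  echo '[{"ty":0.0015},{"ty":0.003},{"ty":0.003}]' | python3 nudge.py>/dev/null; python3 h.py
python3 - <<'E'
from h import *
a=snap("side")[250:375,250:375];b=snap("top")[215:275,200:260]
cv2.imwrite("pics/m3.png",np.hstack([cv2.resize(a,(400,400),interpolation=2),cv2.resize(b,(400,400),interpolation=2)]))
E
```

```text
stand xyz mm [-17.6  91.8  16.6] F [ 1.39  0.53 -0.24] gap -0.001 grip 0.0 t 5.88
stand xyz mm [-15.   91.9  16.5] F [-0.48 -0.96 -0.21] gap 0.004 grip 0.5 t 6.25
stand xyz mm [-11.8  91.9  16.7] F [-1.63  0.38  2.  ] gap 0.004 grip 1.3 t 6.62
```

View pics/m3.png

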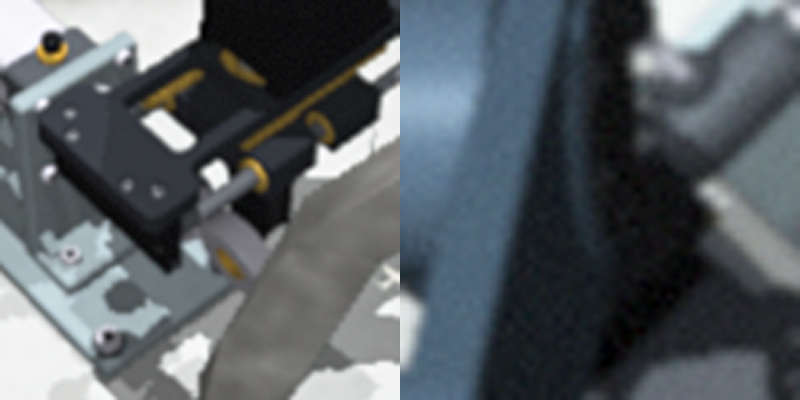

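Side view: the fingers are behind the palm block, ring at (235,255) starting to lean; contact around x≈−16. Push more, then back off and measure the ring.

```bash
echo '[{"ty":0.0015},{"ty":0.003},{"ty":0.004},{"ty":0.004}]' | python3 nudge.py>/dev/null; python3 h.py
echo '[{"ty":-0.01},{"ty":-0.01,"tz":-0.03},{"tx":-0.04,"ty":-0.01,"tz":-0.08},{"tx":-0.05,"ty":0.02,"tz":-0.13},{"tx":-0.05,"ty":0.06,"tz":-0.18},{"tx":-0.05,"ty":0.1,"tz":-0.2},{"tx":-0.05,"ty":0.13,"tz":-0.2},{"tx":-0.05,"ty":0.13,"tz":-0.2}]' | python3 nudge.py>/dev/null; python3 h.py
python3 - <<'E'
from h import *
a=snap("side")[280:355,285:360];b=snap("top")[215:275,205:265]
cv2.imwrite("pics/m4.png",np.hstack([cv2.resize(a,(400,400),interpolation=2),cv2.resize(b,(400,400),interpolation=2)]))
E
```

```text
stand xyz mm [-7.4 91.8 16.5] F [-0.72 -0.67  1.67] gap 0.007 grip 1.1 t 7.22
stand xyz mm [123.5  42.1 215.8] F [-1.04 -0.11  0.84] gap 0.007 grip 0.0 t 8.22
```

View pics/m4.png

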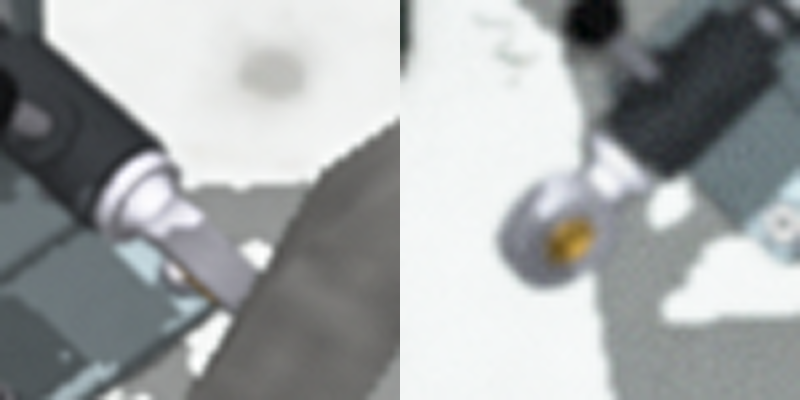

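Top view: ring now an ellipse centred (555,230) with bore at (572,240), leaning toward +x; side: ring edge at (215,265). Measure the lean from the silhouette width.

Run:
```python
from h import *
im=cv2.cvtColor(snap("top"),cv2.COLOR_BGR2HSV); bgr=snap("top")
C=O+.092*Y
a,b=proj("top",[C,C+.03*X]); d=(b-a)/np.linalg.norm(b-a); k=np.linalg.norm(b-a)/30
print("centre",a,"dir",d,"px/mm",k)
for t in np.arange(-16,17,1.): 
    p=a+d*t; v=cv2.getRectSubPix(bgr.astype(np.float32),(1,1),tuple(map(float,p)))[0,0]; print(int(t),v.astype(int),end="; ")
print()
for th in(.4,.5,.65,.8,.9):
    s,c=np.sin(th),np.cos(th); f=lambda x,z:((proj("top",C+X*x*1e-3+[0,0,z*1e-3])[0]-a)@d).round(2)
    print(th,"hi",max(f(22*s+7*c,22*c-7*s),f(22*s-7*c,22*c+7*s)),"lo",f(-22*s-7*c,-22*c+7*s),"bore",f(-7*c,7*s))
m=cv2.inRange(im,(10,90,60),(35,255,255)); n,l,stt,cc=cv2.connectedComponentsWithStats(m)
for i in range(1,n):
    if stt[i,4]>8 and np.linalg.norm(cc[i]-a)<25: print(stt[i],cc[i],(cc[i]-a)@d)
```

```text
centre [227.97907593 249.53827249] dir [-0.71703432 -0.69703786] px/mm 0.4320945464236923
-16 [149 151 145]; -15 [151 153 147]; -14 [154 155 147]; -13 [152 152 146]; -12 [148 147 143]; -11 [152 151 146]; -10 [154 155 147]; -9 [164 164 158]; -8 [164 161 157]; -7 [160 155 151]; -6 [135 136 141]; -5 [107 139 159]; -4 [ 77 145 175]; -3 [ 55 129 159]; -2 [ 46 108 135]; -1 [ 56 109 136]; 0 [ 85 121 137]; 1 [113 124 130]; 2 [134 128 127]; 3 [151 143 140]; 4 [155 147 144]; 5 [151 142 140]; 6 [151 142 138]; 7 [167 162 156]; 8 [213 211 207]; 9 [238 239 235]; 10 [245 245 242]; 11 [245 246 242]; 12 [245 246 243]; 13 [245 246 243]; 14 [244 245 243]; 15 [244 245 242]; 16 [245 246 242]; 
0.4 hi 8.29 lo -8.03 bore -2.54
0.5 hi 8.86 lo -8.61 bore -2.35
0.65 hi 9.54 lo -9.33 bore -2.02
0.8 hi 10.01 lo -9.84 bore -1.65
0.9 hi 10.19 lo -10.06 bore -1.38
[227 248   7   6  29] [230.10344828 250.72413793] -2.3498409981654182
```

Lean ≈0.46–0.56 rad; a further ~3 mm of push is needed.

```bash
echo '[{"ty":-0.05},{"ty":-0.09,"tz":0.02},{"tx":0.01,"ty":-0.13,"tz":0.07},{"tx":0.02,"ty":-0.14,"tz":0.12},{"tx":0.05,"ty":-0.142,"tz":0.17},{"tx":0.05,"ty":-0.142,"tz":0.2},{"tx":0.05,"ty":-0.136,"tz":0.2},{"tx":0.05,"ty":-0.132,"tz":0.2},{"tx":0.05,"ty":-0.129,"tz":0.2},{"tx":0.05,"ty":-0.127,"tz":0.2},{"tx":0.05,"ty":-0.127,"tz":0.2}]' | python3 nudge.py>/dev/null; python3 h.py
echo '[{"ty":-0.01},{"ty":-0.01,"tz":-0.03},{"tx":-0.04,"ty":-0.01,"tz":-0.08},{"tx":-0.05,"ty":0.02,"tz":-0.13},{"tx":-0.05,"ty":0.06,"tz":-0.18},{"tx":-0.05,"ty":0.1,"tz":-0.2},{"tx":-0.05,"ty":0.13,"tz":-0.2},{"tx":-0.05,"ty":0.13,"tz":-0.2}]' | python3 nudge.py>/dev/null; python3 h.py
python3 - <<'E'
from h import *
im=sum(snap("top").astype(np.float32) for _ in range(4))/4
hsv=cv2.cvtColor(im.astype(np.uint8),cv2.COLOR_BGR2HSV)
C=O+.092*Y; a=proj("top",C)[0]; d=np.array([-.717,-.697])
for t in np.arange(-14,13,1.): 
    v=cv2.getRectSubPix(im,(1,1),tuple(map(float,a+d*t)))[0,0]; print(int(t),v.astype(int),end="; ")
m=cv2.inRange(hsv,(10,90,60),(35,255,255)); n,l,stt,cc=cv2.connectedComponentsWithStats(m)
for i in range(1,n):
    if stt[i,4]>8 and np.linalg.norm(cc[i]-a)<25: print(stt[i],cc[i],(cc[i]-a)@d)
E
```

```text
stand xyz mm [-4.2 91.1 17.4] F [-1.4  -0.93  2.84] gap 0.005 grip 1.1 t 9.8
stand xyz mm [126.1  42.6 215.7] F [-0.34 -1.07 -0.2 ] gap 0.003 grip 0.0 t 10.8
-14 [152 152 147]; -13 [152 153 147]; -12 [151 152 146]; -11 [151 151 145]; -10 [151 151 145]; -9 [162 158 153]; -8 [176 168 164]; -7 [186 177 174]; -6 [178 178 181]; -5 [144 175 194]; -4 [100 174 208]; -3 [ 70 156 194]; -2 [ 52 124 155]; -1 [ 49 111 140]; 0 [ 71 131 159]; 1 [111 144 163]; 2 [143 147 152]; 3 [160 151 150]; 4 [172 162 159]; 5 [175 165 163]; 6 [160 150 147]; 7 [147 139 136]; 8 [169 164 160]; 9 [217 216 211]; 10 [241 241 238]; 11 [245 246 243]; 12 [245 246 243]; [227 248   6   6  31] [229.5483871  250.70967742] -1.9416653419003236
```

Lean now ≈0.6–0.68. Next press the pin: come up over the head along its axis.

```bash
echo '[{"tx":-0.003,"ty":-0.02},{"tx":-0.006,"ty":-0.05,"tz":0.02},{"tx":-0.0106,"ty":-0.072,"tz":0.06},{"tx":-0.0106,"ty":-0.072,"tz":0.11},{"tx":-0.0106,"ty":-0.072,"tz":0.145},{"tx":-0.0106,"ty":-0.072,"tz":0.153},{"tx":-0.0106,"ty":-0.072,"tz":0.153}]' | python3 nudge.py>/dev/null; python3 h.py
python3 - <<'E'
from h import *
a=snap("side")[230:355,230:355];b=snap("top")[180:270,200:290]
cv2.imwrite("pics/m5.png",np.hstack([cv2.resize(a,(400,400),interpolation=2),cv2.resize(b,(400,400),interpolation=2)]))
E
```

```text
stand xyz mm [53.1 31.  64. ] F [-0.33 -0.15  0.13] gap 0.006 grip 0.0 t 11.88
```

View pics/m5.png

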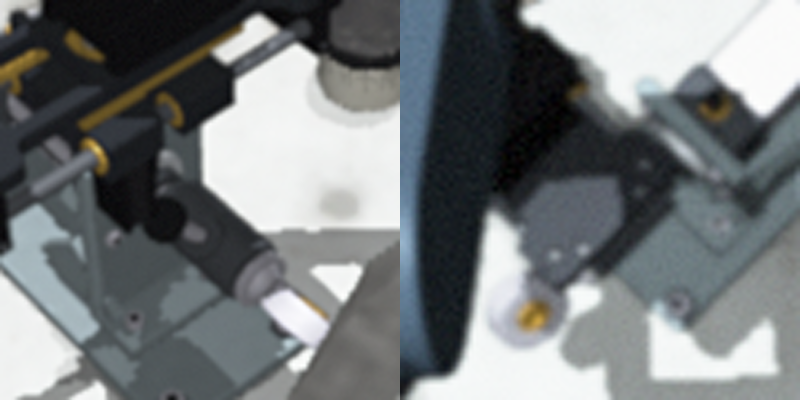

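Side view: shut fingertips (120,230) stand off from the pin head (165,218), as intended. Advance along the pin axis.

```bash
echo '[{"tx":0.001,"ty":-0.003,"tz":0.004},{"tx":0.001,"ty":-0.006,"tz":0.008},{"tx":0.001,"ty":-0.0075,"tz":0.010},{"tx":0.001,"ty":-0.0075,"tz":0.010}]' | python3 nudge.py>/dev/null; python3 h.py
echo '[{"ty":-0.0012,"tz":0.0016},{"ty":-0.0024,"tz":0.0032},{"ty":-0.0024,"tz":0.0032}]' | python3 nudge.py>/dev/null; python3 h.py
echo '[{"ty":-0.0012,"tz":0.0016},{"ty":-0.0024,"tz":0.0032},{"ty":-0.0024,"tz":0.0032}]' | python3 nudge.py>/dev/null; python3 h.py
echo '[{"ty":-0.0012,"tz":0.0016},{"ty":-0.0024,"tz":0.0032},{"ty":-0.0024,"tz":0.0032}]' | python3 nudge.py>/dev/null; python3 h.py
```

```text
stand xyz mm [45.5 32.4 53.4] F [ 0.1  -0.3  -1.04] gap 0.003 grip 0.0 t 12.47
stand xyz mm [43.2 32.3 50.2] F [ 0.61 -0.21  0.16] gap 0.005 grip 0.0 t 12.85
stand xyz mm [41.2 32.1 47.4] F [1.92 0.99 1.37] gap 0.003 grip 0.8 t 13.22
stand xyz mm [38.5 32.1 43.9] F [ 0.95 -0.39  1.08] gap 0.004 grip 1.0 t 13.6
```

```bash
echo '[{"ty":-0.0012,"tz":0.0016},{"ty":-0.0024,"tz":0.0032},{"ty":-0.0036,"tz":0.0048},{"ty":-0.0036,"tz":0.0048}]' | python3 nudge.py>/dev/null; python3 h.py
echo '[{"ty":-0.0012,"tz":0.0016},{"ty":-0.0024,"tz":0.0032},{"ty":-0.0036,"tz":0.0048},{"ty":-0.0036,"tz":0.0048}]' | python3 nudge.py>/dev/null; python3 h.py
echo '[{"ty":-0.0012,"tz":0.0016},{"ty":-0.0024,"tz":0.0032},{"ty":-0.0024,"tz":0.0032}]' | python3 nudge.py>/dev/null; python3 h.py
echo '[{"ty":-0.0006,"tz":0.0008},{"ty":-0.0012,"tz":0.0016},{"ty":-0.0012,"tz":0.0016}]' | python3 nudge.py>/dev/null; python3 h.py
```

```text
stand xyz mm [34.9 32.2 39.1] F [1.46 0.15 1.76] gap 0.005 grip 1.3 t 14.1
stand xyz mm [31.  32.2 34. ] F [1.38 0.33 1.8 ] gap 0.004 grip 1.1 t 14.6
stand xyz mm [28.6 32.2 30.8] F [ 0.79 -0.51  2.2 ] gap 0.002 grip 1.2 t 14.97
stand xyz mm [27.7 32.2 29.5] F [0.83 0.36 3.79] gap 0.008 grip 1.9 t 15.35
```

```bash
for i in 1 2 3; do echo '[{"ty":-0.0006,"tz":0.0008},{"ty":-0.0006,"tz":0.0008}]' | python3 nudge.py>/dev/null; python3 h.py; done
```

```text
stand xyz mm [27.1 32.2 28.7] F [ 1.02 -0.01  3.66] gap 0.004 grip 1.8 t 15.6
stand xyz mm [26.4 32.2 27.8] F [ 0.67 -0.44  3.89] gap 0.006 grip 1.8 t 15.85
stand xyz mm [26.3 32.2 27.7] F [0.98 0.54 6.6 ] gap 0.008 grip 3.1 t 16.1
```

```bash
for i in 1 2 3; do echo '[{"ty":-0.0006,"tz":0.0008},{"ty":-0.0006,"tz":0.0008}]' | python3 nudge.py>/dev/null; python3 h.py; done
```

```text
stand xyz mm [26.3 32.1 27.6] F [2.6  1.57 9.62] gap 0.009 grip 4.6 t 16.35
stand xyz mm [26.3 32.1 27.5] F [ 2.39  2.69 13.  ] gap 0.008 grip 6.0 t 16.6
stand xyz mm [26.3 32.1 27.4] F [ 3.61  3.85 16.31] gap 0.003 grip 7.5 t 16.85
```

Pin is home (26 mm travel, hard stop). Retract, open and move over the eye.

```bash
echo '[{"ty":0.008,"tz":-0.01},{"ty":0.02,"tz":-0.03},{"ty":0.02,"tz":-0.06},{"tx":0.02,"ty":0.01,"tz":-0.075},{"tx":0.04,"ty":-0.01,"tz":-0.08},{"tx":0.06,"ty":-0.017,"tz":-0.08},{"tx":0.06,"ty":-0.017,"tz":-0.08},{"tx":0.06,"ty":-0.017,"tz":-0.08}]' | python3 nudge.py 0.8 >/dev/null; python3 h.py
python3 - <<'E'
from h import *
s=sensors.sense();print(R.from_quat(s["ee_rot"]).as_matrix().round(3))
a=snap("side")[240:365,240:365];b=snap("top")[180:270,200:290]
cv2.imwrite("pics/m6.png",np.hstack([cv2.resize(a,(400,400),interpolation=2),cv2.resize(b,(400,400),interpolation=2)]))
E
```

```text
stand xyz mm [  7.5  91.6 104.4] F [-0.87 -0.24  0.21] gap 0.773 grip 0.0 t 17.85
[[-0.713  0.702  0.   ]
 [ 0.702  0.713 -0.   ]
 [-0.    -0.    -1.   ]]
```

View pics/m6.png

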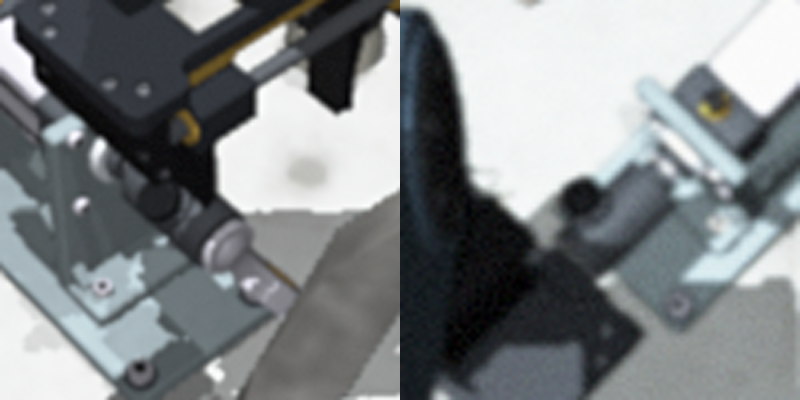

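Pin head now sits on the boss (side (158,198), top (580,198)). Lower astride the eye and close.

```bash
echo '[{"tz":0.03},{"ty":-0.001,"tz":0.06},{"ty":-0.001,"tz":0.085},{"ty":-0.001,"tz":0.101},{"ty":-0.001,"tz":0.101},{"ty":-0.001,"tz":0.101}]' | python3 nudge.py 0.8 >/dev/null; python3 h.py
echo '[{},{},{},{}]' | python3 nudge.py 0.0 6 >/dev/null; python3 h.py; echo '[{},{},{},{}]' | python3 nudge.py 0.0 6 >/dev/null; python3 h.py
```

```text
stand xyz mm [ 6.7 91.6  4.3] F [0.44 0.17 1.06] gap 0.8 grip 0.0 t 18.7
stand xyz mm [ 6.2 92.2  3.9] F [ 0.26 -0.27  0.3 ] gap 0.432 grip 0.0 t 19.2
stand xyz mm [ 6.3 92.2  3.7] F [ 1.22  0.08 -0.27] gap 0.256 grip 5.4 t 19.7
```

```bash
echo '[{},{},{}]' | python3 nudge.py 0.0 30 >/dev/null; python3 h.py; for i in 1 2; do echo '[{"tx":0.001},{"tx":0.002},{"tx":0.002}]' | python3 nudge.py >/dev/null; python3 h.py; done
```

```text
stand xyz mm [ 6.4 92.3  4. ] F [1.01 1.27 2.9 ] gap 0.217 grip 28.8 t 20.07
stand xyz mm [ 6.6 92.7  4. ] F [ 0.08 -5.57  1.78] gap 0.219 grip 28.8 t 20.45
stand xyz mm [ 6.6 94.5  4.1] F [-0.09 -5.24  1.86] gap 0.22 grip 28.8 t 20.82
```

```bash
for i in 1 2 3 4 ; do echo '[{"tx":0.001},{"tx":0.002},{"tx":0.003},{"tx":0.004},{"tx":0.004}]' | python3 nudge.py >/dev/null; python3 h.py; done
```

```text
stand xyz mm [ 6.7 97.8  4.1] F [ 0.1  -7.5   0.66] gap 0.223 grip 28.8 t 21.45
stand xyz mm [  6.8 101.1   4.2] F [-0.63 -8.5   0.56] gap 0.221 grip 28.8 t 22.07
stand xyz mm [  6.8 104.4   4.2] F [ -1.08 -10.18  -0.89] gap 0.221 grip 28.7 t 22.7
stand xyz mm [  6.9 107.8   4.2] F [ -2.67 -12.64  -0.32] gap 0.223 grip 28.7 t 23.32
```

```bash
echo '[{"tx":0.001},{"tx":0.002},{"tx":0.003},{"tx":0.004},{"tx":0.004}]' | python3 nudge.py >/dev/null; python3 h.py; echo '[{"tx":0.001},{"tx":0.002},{"tx":0.002},{"tx":0.002}]' | python3 nudge.py >/dev/null; python3 h.py
python3 - <<'E'
from h import *
print(np.mean([ (optics.capture("top") is None) or sensors.sense()["contact_force"]@Y for _ in range(8)]))
a=snap("side")[255:325,245:315];b=snap("top")[190:250,220:280]
cv2.imwrite("pics/m7.png",np.hstack([cv2.resize(a,(400,400),interpolation=2),cv2.resize(b,(400,400),interpolation=2)]))
E
```

```text
stand xyz mm [  7.  111.1   4.3] F [ -2.62 -13.77  -0.67] gap 0.225 grip 28.7 t 23.95
stand xyz mm [  7.  112.8   4.3] F [ -2.17 -13.73  -0.55] gap 0.224 grip 28.7 t 24.45
-14.73622476585402
```

View pics/m7.png

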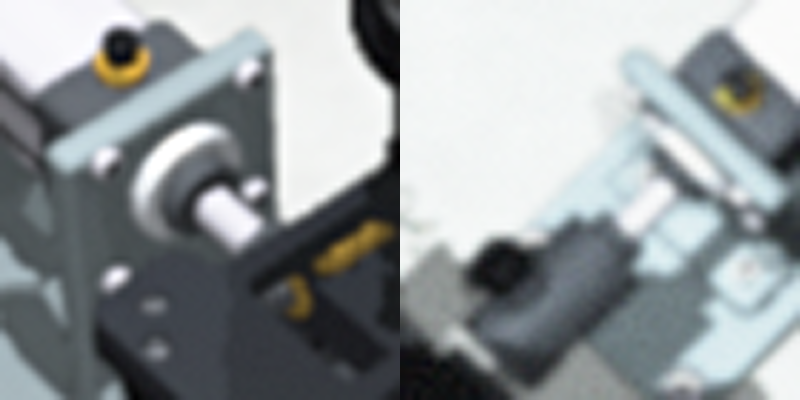

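The pull is ~14.7 N and the dark groove shows at the nose (side (205,195)). Add 1 mm, hold, then ease back slowly.

```bash
echo '[{"tx":0.0005},{"tx":0.001},{"tx":0.001},{"tx":0.001}]' | python3 nudge.py >/dev/null; python3 h.py; for i in 1 2 3 ; do echo '[{"tx":-0.001},{"tx":-0.002},{"tx":-0.003},{"tx":-0.004},{"tx":-0.005},{"tx":-0.006},{"tx":-0.007},{"tx":-0.007}]' | python3 nudge.py >/dev/null; python3 h.py; done
```

```text
stand xyz mm [  7.1 113.6   4.3] F [ -3.77 -14.42  -1.85] gap 0.221 grip 28.7 t 25.45
stand xyz mm [  6.9 107.8   4.2] F [ -1.67 -10.89   0.12] gap 0.222 grip 28.8 t 26.45
stand xyz mm [  6.8 102.    4.2] F [-0.64 -9.46  0.83] gap 0.223 grip 28.8 t 27.45
stand xyz mm [ 6.7 96.1  4.1] F [ 0.55 -5.96  1.49] gap 0.225 grip 28.9 t 28.45
```

```bash
for i in 1 2 3 4; do echo '[{"tx":-0.001},{"tx":-0.002},{"tx":-0.002}]' | python3 nudge.py >/dev/null; python3 h.py; done
```

```text
stand xyz mm [ 6.7 94.5  4.1] F [ 0.74 -4.8   1.77] gap 0.224 grip 28.9 t 28.82
stand xyz mm [ 6.6 93.6  4. ] F [ 1.28 -5.52  3.74] gap 0.216 grip 28.9 t 29.2
stand xyz mm [ 6.3 93.4  3.8] F [3.06 0.6  5.33] gap 0.216 grip 29.0 t 29.57
stand xyz mm [ 6.1 93.1  3.7] F [4.87 4.19 6.38] gap 0.223 grip 29.0 t 29.95
```

Rod is home (force reversed). Neutralise and release.

```bash
echo '[{"tx":0.001},{"tx":0.001}]' | python3 nudge.py >/dev/null; python3 h.py; echo '[{},{},{},{},{},{}]' | python3 nudge.py 0.8 6 >/dev/null; python3 h.py
echo '[{"tz":-0.02},{"tz":-0.06},{"tz":-0.11},{"tz":-0.16},{"tx":-0.03,"ty":0.03,"tz":-0.2},{"tx":-0.05,"ty":0.09,"tz":-0.2},{"tx":-0.05,"ty":0.13,"tz":-0.2},{"tx":-0.05,"ty":0.13,"tz":-0.2},{"tx":-0.05,"ty":0.13,"tz":-0.2}]' | python3 nudge.py >/dev/null; python3 h.py
python3 - <<'E'
from h import *
a=snap("side")[240:365,240:365];b=snap("top")[180:270,200:290]
cv2.imwrite("pics/m8.png",np.hstack([cv2.resize(a,(400,400),interpolation=2),cv2.resize(b,(400,400),interpolation=2)]))
E
```

```text
stand xyz mm [ 6.2 93.1  3.7] F [3.27 1.26 5.16] gap 0.221 grip 28.9 t 30.2
stand xyz mm [ 6.  91.3  3.7] F [-0.37 -0.63 -0.79] gap 0.772 grip 0.0 t 30.95
stand xyz mm [135.2  41.8 203.1] F [-0.81  0.16 -0.47] gap 0.802 grip 0.0 t 32.08
```

View pics/m8.png

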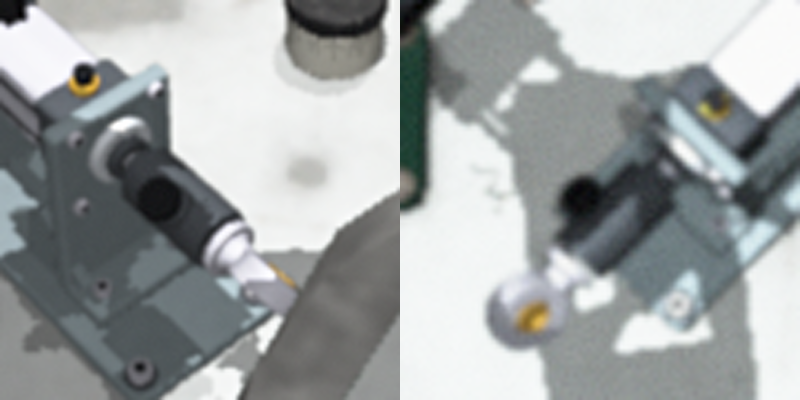

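The pin head sits on the boss at side (160,198) and top (580,195). The coupling is back against the nose and the gripper is clear.

```bash
python3 -c "
from plant import robot, optics, ticket, sensors
print(ticket.sign_off())"
```

```text
the job is handed in; nothing more can be done
None
```

The eye is turned in line and the pin is fully home; I tugged the eye to about 15 N (average reading 14.7 N, then 1 mm further, rod out about 20 mm) with the pin holding, eased the rod back in, let go, and handed the job in at about 32 s.

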